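Hang the brass bell on the turning display tree

ROBOT

A 6-joint arm with a two-finger parallel gripper is mounted at the origin on the work surface. World frame = base frame: x ahead of the robot, y to its left, z up, the work surface at z = 0. Lengths are in m, angles in rad, forces in N, time in s.
With the tool pointing down it reaches from about 0.375 to 0.825 m from the base axis. Payload 5.5 kg.
Tool frame: the origin (TCP) lies midway between the tips of the shut fingers; the grasp point (between the pads) lies 19 mm behind it (manip.tcp_to_grasp is the distance from the TCP to the grasp point, in m); z points along the fingers, y is the direction in which the jaws open and shut (so a half turn about z gives the same grasp; the last joint's range is limited). The gripper opens to 85 mm and grips with 20 to 120 N. Pads are 22 mm wide; open, the fingers measure 114 mm over their backs; the gripper's body (76 mm by 85 mm) begins 54 mm behind the grasp point. The pads swing forward as they close: fully open they stand 13 mm farther back than shut.
Start: joints at [1.328, 0.314, -0.047, 1.21, 0, 1.571], TCP at [0.144, 0.582, 0.231] pointing down, gripper open.
Joint ranges: [-2.67, 2.67], [-0.69, 1.73], [-1.03, 1.25], [-2.08, 2.16], [-1.42, 1.45], [-3.14, 3.14]. Speed limits (rad/s): [2.39, 2.39, 3.01, 3.14, 3.14, 3.14].

INTERFACE

Orientations are given as a 3x3 rotation matrix whose columns are the frame's x, y, z axes.
In Python, from bench import manip gives the robot as it stands.
- The arm moves only by the shell command python3 -m creep 'ROWS' [OPENING]. ROWS is JSON, a list of rows, each a list of 4 numbers: the shift along the tool's x, y, z in cm, then the turn about the tool's z in rad. A call has exactly 5 rows; each row shifts and turns the commanded pose from where the row before left it, along the tool's axes as they then stand; what a row does not reach is not made up. A row lasts 1/12 s, in which the tool goes at most 41.7 mm and 7.16 degrees, less where a joint would pass 70% of its speed; a pose out of reach is approached as far as the arm can. A call with a gripper value outside its range is refused whole. OPENING is the gripper's target within -1 to 1 (fully open at 1, half-way at 0, shut at -1), set as the call begins (- or left out, the last holds). The fingers move at their own pace and stop on an object; the grip force is fixed at half the most. Time passes only in rows, so rows that do not move let the fingers close, or fill a call up. It gives the time, the measured TCP pose, the force and the opening at its end, in the units of the state.
- manip.observe(): the state, without advancing time (a new reading comes with each control period).
- manip.capture(name): name is "side" or "top"; returns the picture (420x560x3 uint8, red, green, blue); there is no depth.
- manip.camera_params(name): a dict with "fovy" (degrees; the focal length in pixels is half the picture's height over the tangent of half this angle, whatever the lens; pixels are square), "cx", "cy" (the principal point, pixels), "T" (4x4, takes a point from camera to world coordinates). Camera axes: x right, y down, z forward; pixel columns grow to the right and rows downward; lengths in m; the calibration is good to about 2 mm. A picture is of the moment at which its call begins. camera_params takes no time and is no camera call.
- manip.sign_off(): hands the job in, once; it reports no verdict.
The state is a dict: "t": time; "joint_positions": joint angles; "qd": joint speeds; "effort": joint torques, N m; "position": TCP position; "eef_rot": TCP orientation; "contact_force": force on the tool from outside, world axes, zero at the start; "ft_torque": the same for the moment, N m; "gripper_width": finger opening in m.
Only numpy, scipy, OpenCV 4.12 (cv2) and the standard library are available. Lean on these libraries where they do the work, as an engineer would, in place of code of your own. Each camera call takes 0.05 s, during which the arm holds its last target.

TASK

On the sorting table of a second-hand warehouse stands a turning display tree with three branches, two of them taken. First turn the tree until its empty branch points over the red mark on its base, then pick up the brass bell by its loop and hang it by that loop on the empty branch, leaving the tree turned to the mark. Leave the dark iron bell where it stands.

Things in the scene. Friction and masses are not known exactly. Their poses are not given: they have to be found in the camera images.
- bell_tree (a joint): Angle of the tree about its post (16 mm thick, top 263 mm high), rad, counter-clockwise from above positive; 0: empty branch over the red mark on the fixed 200 mm base; starts -1.6 to -0.75, stops at +-2.4. Light friction (1 N at a branch); stays where left. The mark roughly faces the robot. Branches 120 deg either side hold a green bell and a blue can, fast to the tree, 90 mm out, 110-240 mm high.
- branch_seat (a point): Point on the empty branch where a bell hangs: on the axis of the level 8 mm round steel bar, 220 mm above the table, 90 mm out from the post's axis. The frame turns with the tree: -x points outward along the branch, z up. The bar runs to 125 mm from the post's axis and ends in a short upturned tip (to 134 mm), its top 20 mm above the bar's axis.
- brass_bell_loop (a point): Centre of the rigid loop on the brass bell (72 mm across, 130 mm high, 0.3 kg, stands on its mouth), 98 mm above its foot. Loop: upright strap frame 48 mm wide along its y axis, 16 mm deep along x, straps 7 mm; opening 34 mm wide, 50 mm high, open along x both ways. Grasp from above across the 48 mm. When hung, the top strap rests on the branch, this point 21 mm below the branch's axis.
- iron_bell_loop (a point): Same point on the dark iron bell, of the same shape and size as the brass one; a bystander to be left where it stands.
Not all that is in view belongs to the job. What is shaped like the part that bears brass_bell_loop but purple is not meant.

How it is judged:
On the way, in this order (a step that is already met when the one before it is completed fails the run):
1. the empty branch is turned over the red mark (within 15 degrees) while the brass bell still stands on the table (value of joint bell_tree between -0.26 and 0.26 rad and height (world z) of brass_bell_loop below 0.11 m), for 0.2 s.
2. the brass bell is on the empty branch by its loop (x of brass_bell_loop in the frame of branch_seat between -0.032 and 0.045 m and y of brass_bell_loop in the frame of branch_seat between -0.015 and 0.015 m and z of brass_bell_loop in the frame of branch_seat between -0.03 and -0.012 m and angle between brass_bell_loop's own z axis and vertical below 0.35 rad), for 0.2 s.
At the end, for the whole second after the job is handed in: Brass bell released, upright (20 deg), hanging by its loop on the empty branch: loop centre 12-30 mm below the branch axis, within 15 mm sideways, 45 mm inward to 32 mm outward of the seat; tree still, empty branch within 15 deg of the red mark; iron bell not displaced over 30 mm (all of step 2 and value of joint bell_tree between -0.26 and 0.26 rad and velocity of joint bell_tree between -0.2 and 0.2 rad/s); the robot touches nothing.
It fails at once if the iron bell is moved more than 30 mm (distance of iron_bell_loop from where it was at the start of the episode above 0.03 m).
It also fails if it takes over 56 s, if anything falls off the work surface, if the arm or the gripper's body presses on something with over 40 N, if the wrist force passes 120 N, or if a joint passes its speed limit or range.

## Working session

There is one attempt and no reset: what is moved stays moved. The work goes in short steps, Python scripts to look and compute and a shell command to move; the robot and the scene stay as the last step left them, time stands still between calls to the robot, and variables do not carry over. Pictures are saved under pics/ and viewed, and the job is handed in when it is done.

```bash
mkdir -p pics; ls
python3 - <<'E'
from bench import manip
import cv2
s=manip.observe();print(s)
for n in("side","top"):
    im=manip.capture(n);cv2.imwrite(f"pics/{n}0.png",im[:,:,::-1]);print(n,manip.camera_params(n))
E
```

```text
pics
{'t': 0.0, 'joint_positions': array([ 1.32801160e+00,  3.14244195e-01, -4.80628874e-02,  1.21022419e+00,
       -2.55275164e-05,  1.57078489e+00]), 'qd': array([-1.80567910e-04, -5.44651097e-05, -1.36121246e-03,  4.25055663e-04,
       -2.01660534e-03,  2.74756282e-04]), 'effort': array([ 8.44547685e-05, -5.39593720e+01,  3.39745545e+01,  1.94596779e-02,
       -1.53662887e-05,  8.65899992e-07]), 'position': array([0.14411205, 0.58183558, 0.23043079]), 'eef_rot': array([[-9.70675030e-01,  2.40395158e-01, -3.92313344e-04],
       [ 2.40395476e-01,  9.70673559e-01, -1.69019974e-03],
       [-2.55076439e-05, -1.73494504e-03, -9.99998495e-01]]), 'contact_force': array([ 0.39347254,  0.18724856, -1.13951492]), 'ft_torque': array([0.0022799 , 0.02336677, 0.03585607]), 'gripper_width': 0.08546803647074067}
side {'fovy': 43.35494893621092, 'cx': 272.59690860865913, 'cy': 210.72510400018777, 'T': array([[ 0.99721442, -0.03735418,  0.06456063,  0.45756314],
       [-0.07415797, -0.58936898,  0.80445311, -1.05886139],
       [ 0.00800035, -0.80699992, -0.59049735,  0.82496563],
       [ 0.        ,  0.        ,  0.        ,  1.        ]])}
top {'fovy': 50.908714584777016, 'cx': 278.29323607482917, 'cy': 210.55840907395762, 'T': array([[ 0.00309738, -0.98864128,  0.15026254,  0.38754751],
       [-0.99994371, -0.00458688, -0.00956704, -0.13633187],
       [ 0.0101476 , -0.15022444, -0.98859984,  1.01515622],
       [ 0.        ,  0.        ,  0.        ,  1.        ]])}
```

View pics/side0.png

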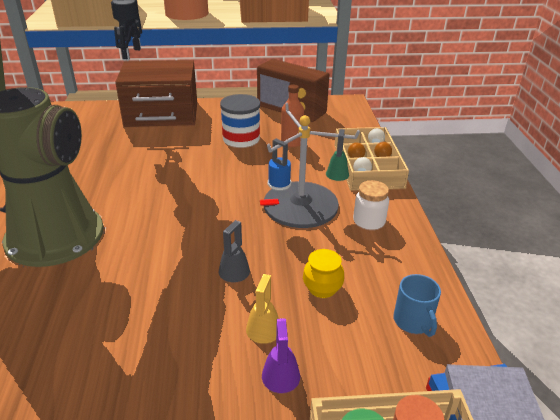

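View pics/top0.png

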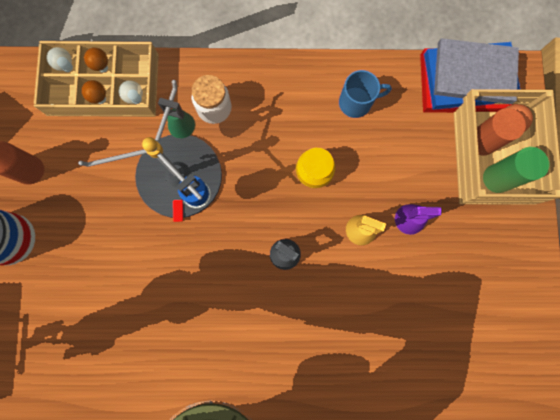

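The side view shows the tree post at about (303,160), its empty branch pointing away to (285,105), and the red mark at (270,202). There are three bells of the same shape: dark iron (235,255), brass/gold (263,310) and purple (282,360). In the top view they are at (285,254), (365,229) and (415,217). The gold one fits "brass"; the purple one is excluded. I'll confirm with enlarged crops.

Run:
```python
import cv2,numpy as np
s=cv2.imread("pics/side0.png");t=cv2.imread("pics/top0.png")
a=cv2.resize(s[205:395,190:340],None,fx=3,fy=3,interpolation=cv2.INTER_CUBIC)[:570]
b=cv2.resize(t[190:280,260:450],None,fx=2,fy=2)
b=cv2.resize(t[190:280,330:450],(350,262))
c=cv2.resize(t[60:230,60:230],(350,308)); r=np.vstack([b,c])
cv2.imwrite("pics/crop0.png",np.hstack([a,r]))
```

```text
(no output)
```

View pics/crop0.png

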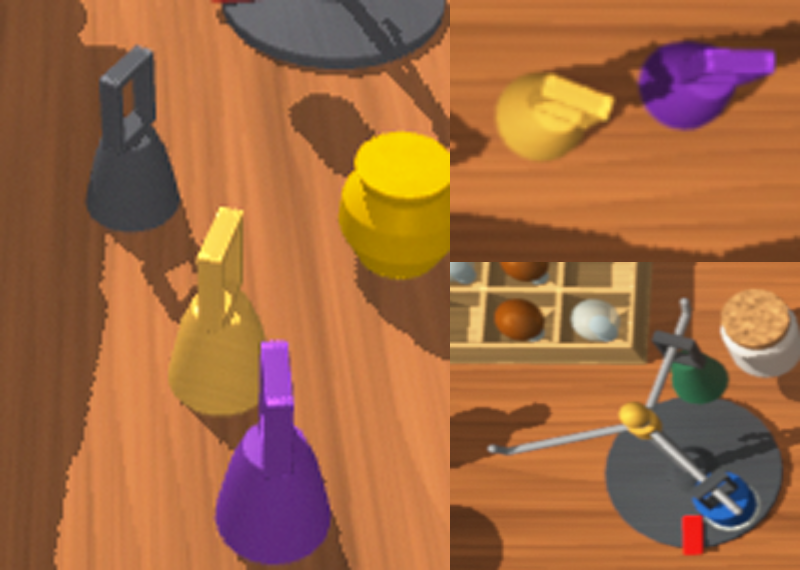

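```bash
cat > h.py <<'E'
import numpy as np,cv2
from bench import manip
def ray(n,u,v):
    p=manip.camera_params(n);T=p["T"];f=210/np.tan(np.radians(p["fovy"]/2))
    d=T[:3,:3]@np.array([(u-p["cx"])/f,(v-p["cy"])/f,1]);return T[:3,3],d/np.linalg.norm(d)
def plane(n,u,v,z):
    o,d=ray(n,u,v);return o+d*(z-o[2])/d[2]
def tri(a,b):
    o1,d1=ray("side",*a);o2,d2=ray("top",*b)
    A=np.stack([d1,-d2],1);k=np.linalg.lstsq(A,o2-o1,rcond=None)[0]
    p,q=o1+k[0]*d1,o2+k[1]*d2;return (p+q)/2,np.linalg.norm(p-q)
def proj(n,P):
    p=manip.camera_params(n);T=p["T"];f=210/np.tan(np.radians(p["fovy"]/2))
    c=T[:3,:3].T@(np.array(P)-T[:3,3]);return c[0]/c[2]*f+p["cx"],c[1]/c[2]*f+p["cy"]
def snap(k):
    for n in("side","top"): cv2.imwrite(f"pics/{n}{k}.png",manip.capture(n)[:,:,::-1])
E
python3 - <<'E'
from h import *
np.set_printoptions(precision=4,suppress=True)
t=cv2.imread("pics/top0.png")
hsv=cv2.cvtColor(t,cv2.COLOR_BGR2HSV)
# base disc & red mark
m=((hsv[...,0]<5)&(hsv[...,1]>200)&(hsv[...,2]>150)).astype(np.uint8)
m[:, :160]=0;m[:,200:]=0;m[:190]=0
ys,xs=np.nonzero(m);print("red",xs.mean(),ys.mean(),xs.min(),xs.max(),ys.min(),ys.max(),plane("top",xs.mean(),ys.mean(),.012))
# strap corners in top crop
f=120/350
c=np.array([[545,83],[552,73],[613,99],[604,119]],float); c=(c-[450,0])*f+[330,190]
P=np.array([plane("top",*q,.13) for q in c]);print(c,P,P.mean(0))
c2=np.array([[199,257],[219,207],[243,211],[222,262]])/3+[190,205]
P2=np.array([plane("side",*q,.13) for q in c2]);print(P2,P2.mean(0))
g=lambda x,y:((x-450)*170/350+60,(y-262)*170/350+60)
print("post ball top",g(635,414),g(497,449))
print(tri((305,119),g(634,413)),"tip",tri((284,105),g(494,449)))
print("post top at .263",plane("top",*g(634,413),.27))
E
```

```text
red 177.67336683417085 210.32663316582915 173 182 200 221 [0.5395 0.0849 0.012 ]
[[362.5714 218.4571]
 [364.9714 215.0286]
 [385.8857 223.9429]
 [382.8    230.8   ]] [[ 0.5067 -0.3159  0.13  ]
 [ 0.5137 -0.3209  0.13  ]
 [ 0.4957 -0.3629  0.13  ]
 [ 0.4817 -0.3562  0.13  ]] [ 0.4994 -0.339   0.13  ]
[[ 0.4851 -0.3593  0.13  ]
 [ 0.5    -0.3154  0.13  ]
 [ 0.515  -0.3201  0.13  ]
 [ 0.4989 -0.3645  0.13  ]] [ 0.4998 -0.3399  0.13  ]
post ball top (149.85714285714286, 133.82857142857142) (82.82857142857142, 150.82857142857142)
(array([0.6326, 0.0854, 0.257 ]), np.float64(0.015556203245884236)) tip (array([0.5994, 0.2108, 0.2379]), np.float64(0.026998921455593284))
post top at .263 [0.6364 0.0825 0.27  ]
```

Run:
```python
import cv2,numpy as np
s=cv2.imread("pics/side0.png")
cv2.imwrite("pics/crop1.png",cv2.resize(s[85:230,245:395],None,fx=4,fy=4,interpolation=cv2.INTER_CUBIC))
```

```text
(no output)
```

View pics/crop1.png

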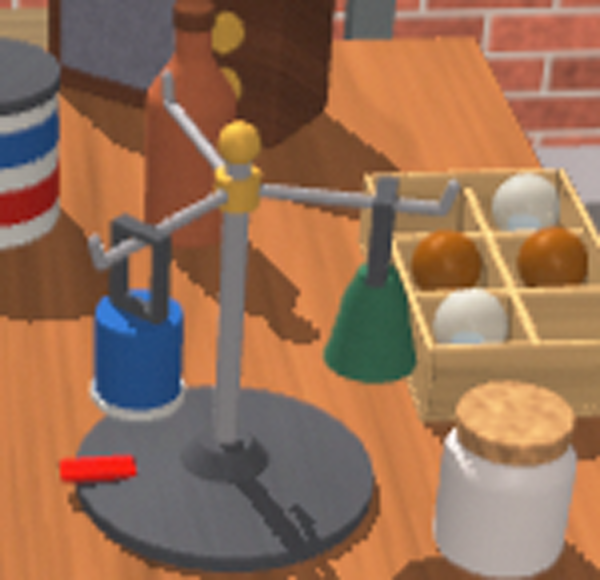

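Run:
```python
from h import *
np.set_printoptions(precision=4,suppress=True)
g=lambda x,y:((x-450)*170/350+60,(y-262)*170/308+60)
s=lambda x,y:(x/4+245,y/4+85)
b=tri(s(240,143),g(634,413));t=tri(s(167,76),g(492,448));print(b,t)
print("root/bar end",tri(s(170,100),g(505,450)))
# blue end, green end
print("blue",tri(s(97,240),g(740,512)),"green",tri(s(452,187),g(684,303)))
# base disc edges side: left (75,478) right (375,478), top view: left 606 right 781, top 398 bottom 548
for p in [(606,473),(781,473),(693,398),(693,549)]: print(plane("top",*g(*p),.012))
red=np.array([.5395,.0849]);
```

```text
(array([0.6254, 0.088 , 0.2483]), np.float64(0.0008047938857346732)) (array([0.5933, 0.2152, 0.234 ]), np.float64(0.0017689272137661326))
root/bar end (array([0.5952, 0.2101, 0.2193]), np.float64(0.0017804555782875518))
blue (array([ 0.5306, -0.005 ,  0.2363]), np.float64(0.004987988895616162)) green (array([0.7487, 0.0527, 0.2331]), np.float64(0.0019685486264513267))
[0.6185 0.1848 0.012 ]
[ 0.6196 -0.0121  0.012 ]
[0.7188 0.0907 0.012 ]
[0.5208 0.0834 0.012 ]
```

Run:
```python
from h import *
np.set_printoptions(precision=4,suppress=True)
c2=np.array([[261,342],[288,342],[293,405],[265,405]])/3+[190,205]
print("purple",[plane("side",*q,.13) for q in c2])
c2=np.array([[100,82],[138,47],[155,52],[118,85]])/3+[190,205]
print("iron",[plane("side",*q,.13) for q in c2])
o=manip.observe();print(o["t"])
def step(xyz):
    d=o["eef_rot"].T@(np.array(xyz)-o["position"]);return d*100
print(step([.144,.582,.32]),step([.68,.20,.32]))
```

```text
purple [array([ 0.5175, -0.4308,  0.13  ]), array([ 0.5332, -0.4319,  0.13  ]), array([ 0.5316, -0.4782,  0.13  ]), array([ 0.516 , -0.4772,  0.13  ])]
iron [array([ 0.4242, -0.1824,  0.13  ]), array([ 0.4516, -0.1435,  0.13  ]), array([ 0.4637, -0.1502,  0.13  ]), array([ 0.4368, -0.1866,  0.13  ])]
0.1
[ 0.0138 -0.0082 -8.9495] [-61.1976 -24.2025  -8.9116]
```

Run:
```python
from h import *
np.set_printoptions(precision=4,suppress=True)
print("bottle base",plane("side",293,148,0),"top",tri((293,86),(8,160)), "can",plane("side",241,141,0),plane("top",12,236,.12))
s=cv2.imread("pics/side0.png");t=cv2.imread("pics/top0.png")
a=cv2.resize(s[70:170,200:330],None,fx=3,fy=3);b=cv2.resize(t[110:280,0:130],None,fx=3,fy=3)[:510]
a=cv2.copyMakeBorder(a,0,210,0,0,0);cv2.imwrite("pics/crop2.png",np.hstack([a,b]))
```

```text
bottle base [0.637  0.3955 0.    ] top (array([0.6135, 0.3562, 0.2206]), np.float64(0.025604792355417846)) can [0.4743 0.451  0.    ] [0.4691 0.3934 0.12  ]
```

View pics/crop2.png

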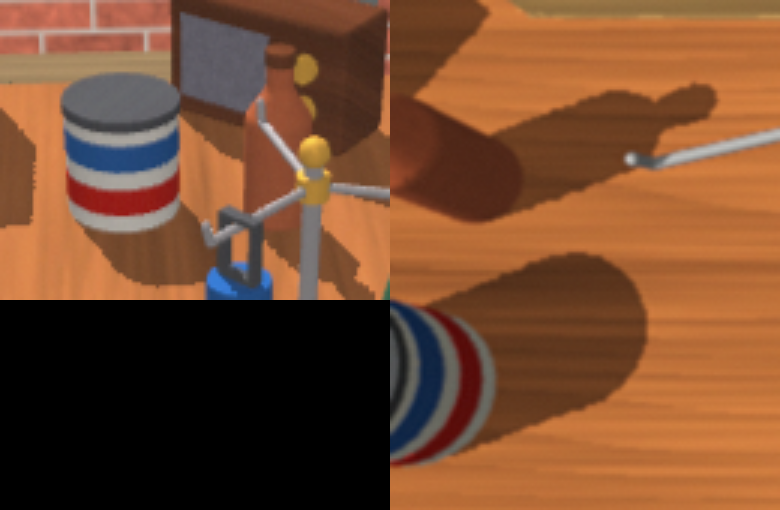

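```bash
python3 -m creep '[[0,0,-3,-0.12],[0,0,-3,-0.1226],[-1,0,-3,0],[-2.5,-1.5,0,0],[-2.5,-2,0,0]]' -1
```

```text
t: 0.52
position: [0.2045, 0.5491, 0.3229]
eef_rot: [[-1.0, -0.003, 0.001], [-0.003, 1.0, 0.004], [-0.001, 0.004, -1.0]]
contact_force: [-0.1, -0.6, -1.2]
gripper_width: 0.0255
```

```bash
python3 -m creep '[[-3,-2.3,0,0],[-3,-2.3,0,0],[-3,-2.3,0,0],[-3,-2.3,0,0],[-3,-2.3,0,0]]'; python3 -m creep '[[-3,-2.3,0,0],[-3,-2.3,0,0],[-3,-2.3,0,0],[-3,-2.3,0,0],[-3,-2.3,0,0]]'; python3 -m creep '[[-3,-2.3,0,0],[-3,-2.3,0,0],[-3,-2.3,0,0],[-3,-2.3,0,0],[0,0,0,0]]'
```

```text
t: 0.93
position: [0.3552, 0.4309, 0.321]
eef_rot: [[-1.0, -0.0, -0.0], [-0.0, 1.0, -0.0], [0.0, -0.0, -1.0]]
contact_force: [1.0, 0.9, -0.3]
gripper_width: -0.0
t: 1.35
position: [0.5053, 0.3158, 0.321]
eef_rot: [[-1.0, 0.0, -0.001], [0.0, 1.0, -0.0], [0.001, -0.0, -1.0]]
contact_force: [0.5, 0.5, 0.2]
gripper_width: 0.0001
t: 1.77
position: [0.6283, 0.2204, 0.3192]
eef_rot: [[-1.0, 0.006, -0.0], [0.006, 1.0, -0.003], [0.0, -0.003, -1.0]]
contact_force: [-1.9, -1.2, -0.6]
gripper_width: -0.0001
```

```bash
python3 -m creep '[[-2.4,-3,0,0],[0,0,-0.0,0],[0,0,3,0],[0,0,3,0],[0,0,3,0]]'; python3 -m creep '[[0,0,3,0],[0,0,0.5,0],[0,0,0,0],[0,0,0,0],[0,0,0,0]]'; python3 -c "
from h import *;snap(1)"
```

```text
t: 2.18
position: [0.6483, 0.1951, 0.2302]
eef_rot: [[-1.0, 0.001, 0.001], [0.001, 1.0, 0.0], [-0.001, 0.0, -1.0]]
contact_force: [0.3, 0.9, -0.2]
gripper_width: 0.0
t: 2.6
position: [0.6494, 0.1958, 0.1988]
eef_rot: [[-1.0, 0.0, 0.003], [0.0, 1.0, 0.001], [-0.003, 0.001, -1.0]]
contact_force: [0.3, -0.8, 1.2]
gripper_width: 0.0001
```

View pics/top1.png

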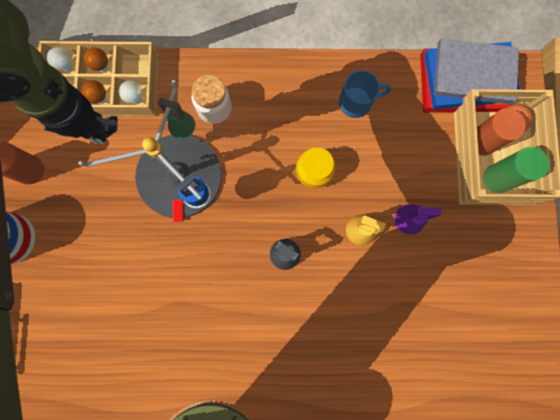

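View pics/side1.png

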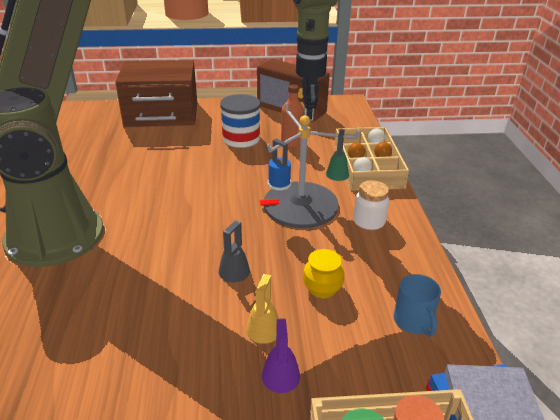

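```bash
python3 -m creep '[[1.13,0.21,0,0],[1.15,0.09,0,0],[1.15,-0.03,0,0],[1.14,-0.15,0,0],[1.12,-0.27,0,0]]'; python3 -m creep '[[1.09,-0.38,0,0],[1.04,-0.49,0,0],[0.98,-0.6,0,0],[0.91,-0.7,0,0],[0.84,-0.79,0,0]]'; python3 -m creep '[[0.75,-0.87,0,0],[0.65,-0.95,0,0],[0.4,-0.7,0,0],[0,0,0,0],[0,0,0,0]]';python3 -c "
from h import *;snap(2)"
```

```text
t: 3.12
position: [0.5922, 0.1941, 0.1981]
eef_rot: [[-1.0, 0.0, 0.004], [0.0, 1.0, 0.001], [-0.004, 0.001, -1.0]]
contact_force: [1.9, -0.1, 0.4]
gripper_width: -0.0001
t: 3.53
position: [0.5437, 0.1646, 0.1983]
eef_rot: [[-1.0, -0.0, 0.004], [-0.0, 1.0, 0.001], [-0.004, 0.001, -1.0]]
contact_force: [1.1, 0.9, -0.2]
gripper_width: 0.0001
t: 3.95
position: [0.5246, 0.1386, 0.1965]
eef_rot: [[-1.0, 0.001, 0.0], [0.001, 1.0, 0.0], [-0.0, 0.0, -1.0]]
contact_force: [0.7, -0.9, 0.2]
gripper_width: -0.0001
```

View pics/top2.png

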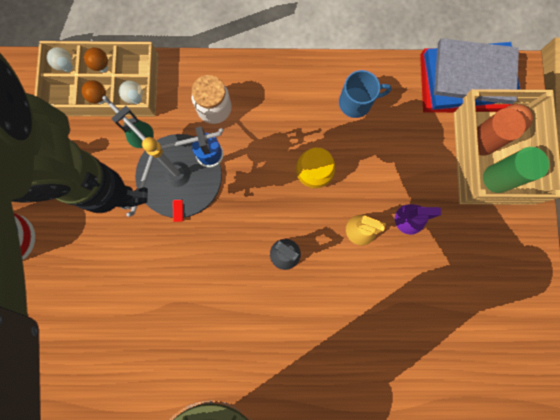

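The fingers have pushed the branch; its tip is now at (130,212), still short of the mark at (178,210). I'll continue.

```bash
python3 -m creep '[[0.4,-0.9,0,0],[0.3,-0.9,0,0],[0.25,-0.9,0,0],[0.1,-0.8,0,0],[0,0,0,0]]'; python3 -c "
from h import *;snap(3)
for n in ('side','top'):
  i=cv2.imread(f'pics/{n}3.png'); i=i[85:230,245:395] if n=='side' else i[90:235,80:230]
  cv2.imwrite(f'pics/c3{n}.png',cv2.resize(i,None,fx=4,fy=4))"
```

```text
t: 4.47
position: [0.5136, 0.1022, 0.1962]
eef_rot: [[-1.0, 0.002, -0.001], [0.002, 1.0, -0.001], [0.001, -0.001, -1.0]]
contact_force: [0.8, 0.0, -0.6]
gripper_width: 0.0
```

View pics/c3top.png

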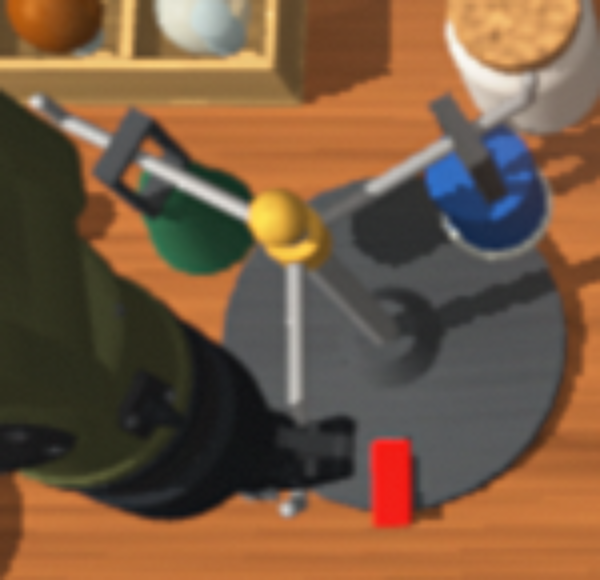

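View pics/c3side.png

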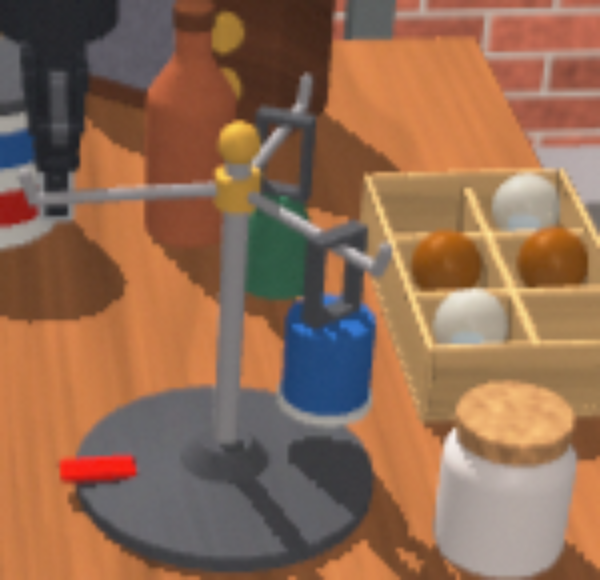

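Run:
```python
from h import *
np.set_printoptions(precision=4,suppress=True)
t=lambda x,y:(x/4+80,y/4+90)
s=lambda x,y:(x/4+245,y/4+85)
P,r=tri(s(27,178),t(291,505));print(P,r)
a=plane("top",*t(294,300),.22);b=plane("top",*t(294,395),.22);print(a,b)
c=np.array([.623,.087]);red=np.array([.5395,.0849])
an=lambda v:np.degrees(np.arctan2(v[1],v[0]))%360
print(an(P[:2]-c),an(red-c),an((b-a)[:2]))
G,_=tri(s(305,80),t(40,103));B,_=tri(s(378,262),t(528,90));print(G,B,(G+B+P)/3,an(G[:2]-c)-240+360,an(B[:2]-c)-120)
```

```text
[0.496  0.0803 0.2328] 0.0016807508272709793
[0.5924 0.0867 0.22  ] [0.5477 0.0847 0.22  ]
183.037118085395 181.44066800713307 182.60405505111393
[0.6826 0.2039 0.2339] [ 0.6927 -0.0193  0.2252] [0.6238 0.0883 0.2306] 182.9950284202051 183.26101026099468
```

```bash
python3 -m creep '[[0,2,0,0],[0,1,-2,0],[0,0,-4,0],[0,0,-4,0],[0,-2,-3,0]]'
python3 - <<'E'
from h import *
t=cv2.imread("pics/top3.png");s=cv2.imread("pics/side3.png")
a=cv2.resize(t[205:250,340:395],None,fx=10,fy=10,interpolation=cv2.INTER_CUBIC)[:600]
b=cv2.resize(s[270:345,240:265+20],None,fx=5.5,fy=5.5,interpolation=cv2.INTER_CUBIC)
a=cv2.copyMakeBorder(a,0,600-a.shape[0],0,0,0) if a.shape[0]<600 else a
b=cv2.copyMakeBorder(b,0,600-b.shape[0],0,0,0)
print(a.shape,b.shape);cv2.imwrite("pics/bell.png",np.hstack([a,b])[:,:800])
E
```

```text
t: 4.98
position: [0.5144, 0.1164, 0.329]
eef_rot: [[-1.0, -0.003, 0.001], [-0.003, 1.0, 0.002], [-0.001, 0.002, -1.0]]
contact_force: [1.4, -0.4, 0.2]
gripper_width: -0.0001
(600, 550, 3) (600, 248, 3)
```

View pics/bell.png

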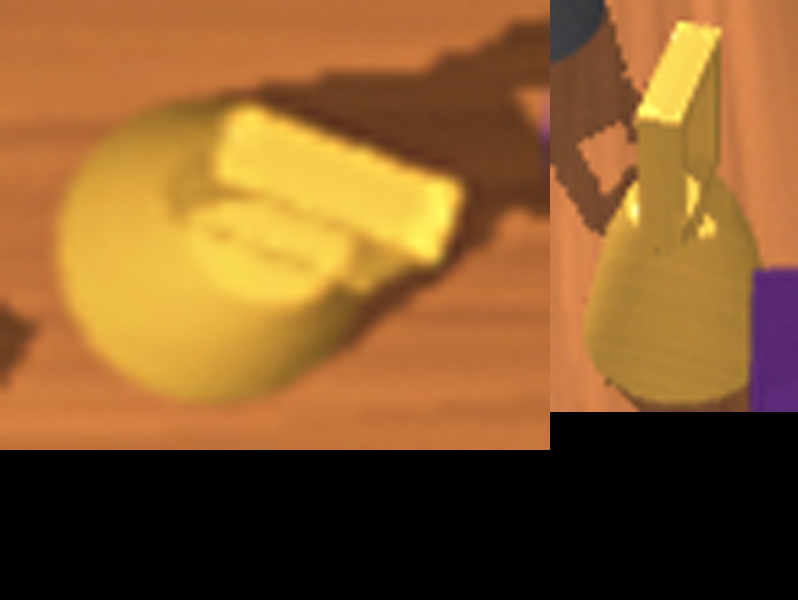

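The enlarged crops show the upright gold bell. Its strap top runs from (238,105) to (465,180) and (435,262) in the top crop, and the side crop shows a matching strap.

Run:
```python
from h import *
np.set_printoptions(precision=4,suppress=True)
T=np.array([[238,105],[465,180],[437,264],[213,178]])/10+[340,205]-.45
S=np.array([[678,22],[720,30],[678,125],[640,118]],float);S=(S-[550,0])/5.5+[240,270]-.4
for n,c in(("top",T),("side",S)):
    P=np.array([plane(n,*q,.13)[:2] for q in c]);e=P.mean(0)
    if n=="top": v=(P[0]+P[3]-P[1]-P[2])/2
    else: v=(P[0]+P[1]-P[2]-P[3])/2
    print(n,e,np.linalg.norm(v),np.degrees(np.arctan2(v[1],v[0])))
```

```text
top [ 0.4981 -0.3375] 0.04811398366197243 70.29450604063463
side [ 0.4988 -0.3396] 0.04837773489215956 70.19796845054672
```

```bash
python3 -m creep '[[0,-3.5,0,0],[0.4,-3.5,0,0],[0.4,-3.5,0,0],[0.4,-3.5,0,0],[0.4,-3.5,0,0]]' 0.85; python3 -m creep '[[0,-3.5,0,0],[0,-3.5,0,0],[0,-3.5,0,0],[0,-3.5,0,0],[0,-3.5,0,0]]'; python3 -m creep '[[0,-3.5,0,0],[0,-3.5,0,0],[0,-3.5,0,0],[0,0,2,0.12],[0,0,2,0.12]]' ; python3 -m creep '[[0,0,2,0.106],[0,0,2,0],[0,0,2,0],[0,0,0,0],[0,0,0,0]]'
```

```text
t: 5.4
position: [0.4977, -0.0623, 0.3264]
eef_rot: [[-1.0, -0.0, 0.0], [-0.0, 1.0, -0.0], [-0.0, -0.0, -1.0]]
contact_force: [0.7, -0.1, -0.7]
gripper_width: 0.0604
t: 5.82
position: [0.4978, -0.2376, 0.3263]
eef_rot: [[-1.0, 0.0, 0.0], [0.0, 1.0, 0.0], [-0.0, 0.0, -1.0]]
contact_force: [0.8, -0.8, 0.0]
gripper_width: 0.0786
t: 6.23
position: [0.4985, -0.3436, 0.2862]
eef_rot: [[-0.969, 0.246, 0.002], [0.246, 0.969, -0.001], [-0.002, -0.001, -1.0]]
contact_force: [-0.0, 0.0, -0.1]
gripper_width: 0.0788
t: 6.65
position: [0.4974, -0.3404, 0.2255]
eef_rot: [[-0.941, 0.339, -0.002], [0.339, 0.941, 0.002], [0.003, 0.001, -1.0]]
contact_force: [0.5, 0.4, 0.2]
gripper_width: 0.0792
```

```bash
python3 -m creep '[[0,0.2,2.5,0],[0,0,2.5,0],[0,0,2,0],[0,0,2,0],[0,0,2,0]]'; python3 -m creep '[[0,0,1.5,0],[0,0,1.1,0],[0,0,0,0],[0,0,0,0],[0,0,0,0]]'; python3 -c "
from h import *;snap(4)
for n in ('side','top'):
  i=cv2.imread(f'pics/{n}4.png'); i=i[230:380,200:350] if n=='side' else i[160:260,320:420]
  cv2.imwrite(f'pics/c4{n}.png',cv2.resize(i,(560,560)))"
```

```text
t: 7.07
position: [0.5, -0.3398, 0.1175]
eef_rot: [[-0.941, 0.339, 0.002], [0.339, 0.941, -0.002], [-0.003, -0.001, -1.0]]
contact_force: [0.2, 0.5, 0.2]
gripper_width: 0.0789
t: 7.48
position: [0.4998, -0.3397, 0.0919]
eef_rot: [[-0.941, 0.339, 0.002], [0.339, 0.941, -0.001], [-0.002, -0.001, -1.0]]
contact_force: [0.2, -1.3, 0.7]
gripper_width: 0.079
```

View pics/c4side.png

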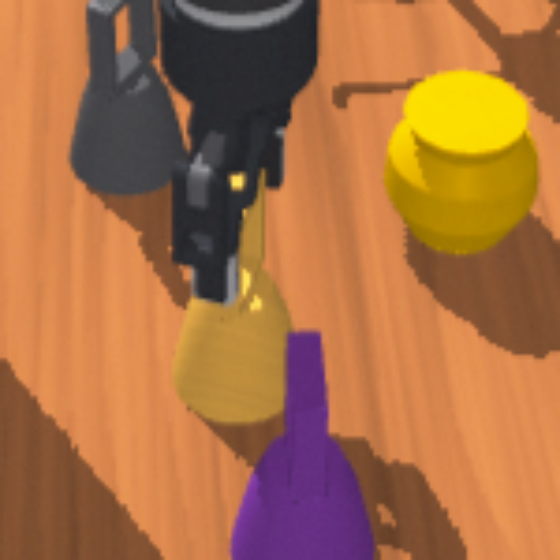

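View pics/top4.png

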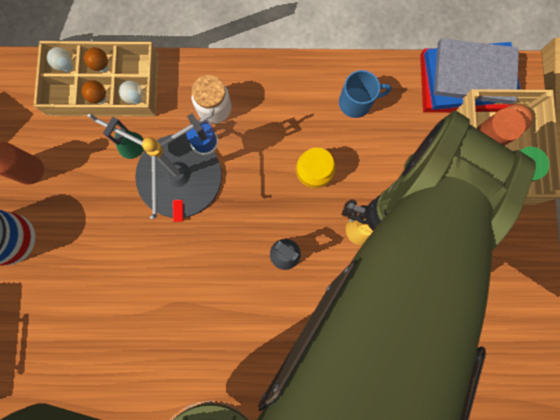

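The fingers straddle the loop, with the near finger at (215,290) in the side crop. The tree branch tip is still at (153,216). Closing now.

```bash
python3 -m creep '[[0,0,0,0],[0,0,0,0],[0,0,0,0],[0,0,0,0],[0,0,0,0]]' -1; python3 -m creep '[[0,0,0,0],[0,0,-0.5,0],[0,0,-1.5,0],[0,0,-2,0],[0,0,-2,0]]'
```

```text
t: 8.0
position: [0.4993, -0.3392, 0.0911]
eef_rot: [[-0.941, 0.339, 0.001], [0.339, 0.941, -0.0], [-0.001, 0.0, -1.0]]
contact_force: [0.9, 1.5, 6.2]
gripper_width: 0.0473
t: 8.42
position: [0.4975, -0.3385, 0.1498]
eef_rot: [[-0.941, 0.339, -0.003], [0.339, 0.941, 0.001], [0.003, 0.0, -1.0]]
contact_force: [0.7, 0.4, -2.9]
gripper_width: 0.047
```

```bash
python3 -m creep '[[0,0,-2.6,-0.1],[0,0,-2.6,-0.1],[0,0,-2.6,-0.1],[0,0,-2.6,-0.1],[0,0,-2.6,0]]'; python3 -m creep '[[0.2,2,0,0],[0.2,3,0,0],[0.2,3,0,0],[0.2,3,0,0],[0.2,3,0,0]]'; python3 -m creep '[[0.2,3,0,0],[0.2,3,0,0],[0.2,3,0,0],[0.2,3,0,0],[0.2,3,0,0]]'; python3 -m creep '[[0.2,3,0,0],[0.2,3,0,0],[0.2,3,0,0],[0.2,2,0,0],[0,0,0,0]]'
```

```text
t: 8.83
position: [0.498, -0.3388, 0.281]
eef_rot: [[-0.998, -0.058, -0.001], [-0.058, 0.998, 0.001], [0.001, 0.001, -1.0]]
contact_force: [0.5, 0.2, -3.0]
gripper_width: 0.0474
t: 9.25
position: [0.4802, -0.1986, 0.2798]
eef_rot: [[-0.999, -0.053, -0.001], [-0.053, 0.999, 0.0], [0.001, 0.0, -1.0]]
contact_force: [0.4, 0.1, -1.9]
gripper_width: 0.0472
t: 9.67
position: [0.4622, -0.0494, 0.2799]
eef_rot: [[-0.999, -0.053, -0.001], [-0.053, 0.999, -0.0], [0.001, -0.0, -1.0]]
contact_force: [0.5, 0.0, -1.8]
gripper_width: 0.0469
t: 10.08
position: [0.4481, 0.0618, 0.28]
eef_rot: [[-0.998, -0.058, -0.001], [-0.058, 0.998, 0.001], [0.001, 0.001, -1.0]]
contact_force: [0.2, -0.2, -2.8]
gripper_width: 0.0476
```

```bash
python3 -m creep '[[0,1.65,0,0],[0,0,2.5,0],[0,0,2.5,0],[0,0,1.1,0],[0,0,0,0]]'; python3 -m creep '[[0,0,0,0],[0,0,0,0],[0,0,0,0],[0,0,0,0],[0,0,0,0]]'; python3 -c "
from h import *;snap(5)
for n in ('side','top'):
  i=cv2.imread(f'pics/{n}5.png'); i=i[70:230,190:350] if n=='side' else i[110:260,80:230]
  cv2.imwrite(f'pics/c5{n}.png',cv2.resize(i,(600,600)))"
```

```text
t: 10.5
position: [0.4459, 0.0744, 0.2163]
eef_rot: [[-0.999, -0.054, -0.006], [-0.054, 0.999, -0.002], [0.006, -0.001, -1.0]]
contact_force: [-1.3, -0.5, -2.2]
gripper_width: 0.047
t: 10.92
position: [0.449, 0.0753, 0.2201]
eef_rot: [[-0.999, -0.054, 0.001], [-0.054, 0.999, 0.0], [-0.001, 0.0, -1.0]]
contact_force: [0.6, -0.1, -2.0]
gripper_width: 0.0475
```

View pics/c5side.png

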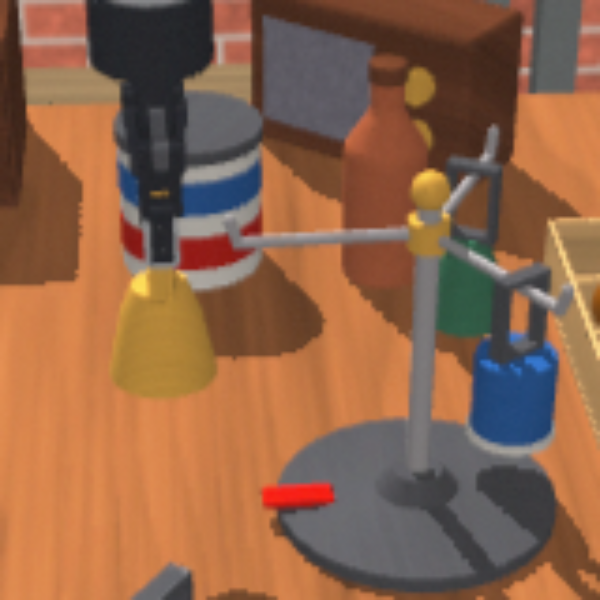

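View pics/c5top.png

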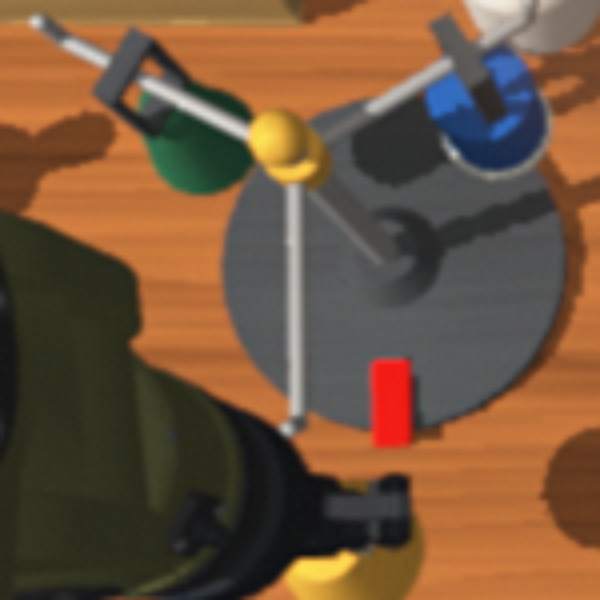

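Run:
```python
from h import *
np.set_printoptions(precision=4,suppress=True)
st=manip.observe();p=st["position"];print(p)
f=p[2]+.007-.098
print("pred foot edge side",proj("side",[p[0],p[1]-.034,f+.01]),proj("side",[p[0]-.036,p[1],f]),proj("side",[p[0]+.036,p[1],f]),"top R",proj("top",[p[0],p[1]-.036,f]),proj("top",[p[0]-.036,p[1],f]),"looptop",proj("side",[p[0],p[1],p[2]+.039]))
t=lambda x,y:(x/4+80,y/4+110)
a=plane("top",*t(293,190),.22);b=plane("top",*t(297,415),.22);P=plane("top",*t(288,431),.235)
print(a,b,P,np.degrees(np.arctan2((b-a)[1],(b-a)[0])),proj("side",[.533,.0825,.22]))
```

```text
[0.4487 0.0753 0.2198]
pred foot edge side (np.float64(233.30039143000366), np.float64(172.09921342259202)) (np.float64(218.81805401676343), np.float64(168.75379022548952)) (np.float64(247.63009817948756), np.float64(167.82881831318633)) top R (np.float64(186.23960030430453), np.float64(246.4537053201006)) (np.float64(167.49300756453505), np.float64(264.48885271402435)) looptop (np.float64(231.2664303944063), np.float64(121.19883386233626))
[0.6067 0.0878 0.22  ] [0.5015 0.0812 0.22  ] [0.4921 0.0808 0.235 ] -176.4076512870026 (np.float64(266.71481805600433), np.float64(133.43738993537772))
```

```bash
python3 -m creep '[[0,0.3,0,0],[-1,0,0,0],[-1,0,0,0],[-1,0,0,0],[-1,0,0,0]]'; python3 -m creep '[[-1,0,0,0],[-1,0,0,0],[0,0,0,0],[0,0,0,0],[0,0,0,0]]'; python3 -c "
from h import *;snap(6)
for n in ('side','top'):
  i=cv2.imread(f'pics/{n}6.png'); i=i[70:230,190:350] if n=='side' else i[110:260,80:230]
  cv2.imwrite(f'pics/c6{n}.png',cv2.resize(i,(600,600)))"
```

```text
t: 11.43
position: [0.4897, 0.0806, 0.2192]
eef_rot: [[-0.999, -0.054, 0.0], [-0.054, 0.999, -0.0], [-0.0, -0.0, -1.0]]
contact_force: [0.1, -0.4, -2.8]
gripper_width: 0.0475
t: 11.85
position: [0.5078, 0.0814, 0.219]
eef_rot: [[-0.999, -0.054, -0.001], [-0.054, 0.999, -0.0], [0.001, -0.0, -1.0]]
contact_force: [-0.5, 0.2, -2.3]
gripper_width: 0.0469
```

View pics/c6side.png

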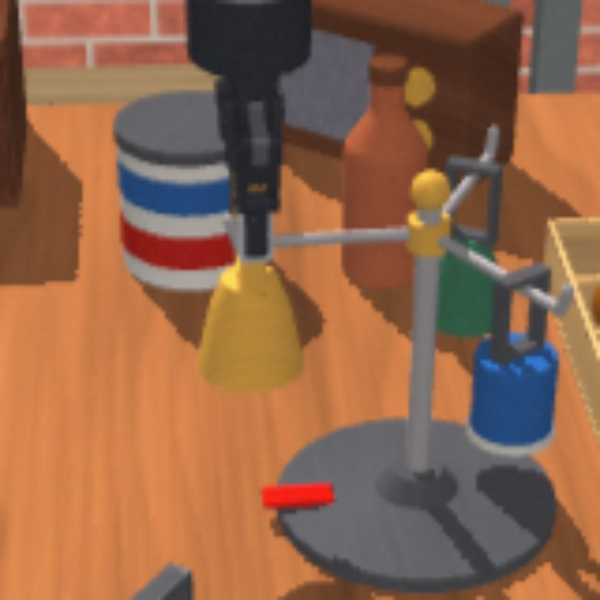

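View pics/c6top.png

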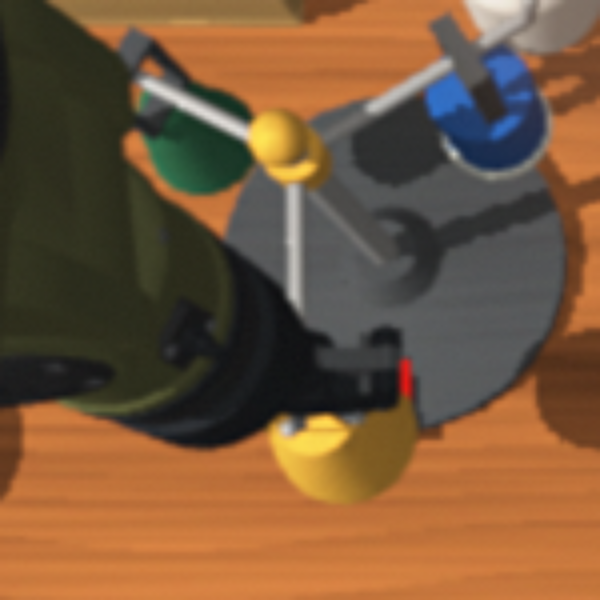

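```bash
python3 -m creep '[[-0.8,0,0,0],[-0.8,0,0,0],[-0.7,0,0,0],[0,0,0,0],[0,0,0,0]]'; python3 -m creep '[[0,0,0.6,0],[0,0,0.6,0],[0,0,0.6,0],[0,0,0.4,0],[0,0,0,0]]'
```

```text
t: 12.37
position: [0.5316, 0.0828, 0.2191]
eef_rot: [[-0.999, -0.054, -0.0], [-0.054, 0.999, -0.0], [0.0, -0.0, -1.0]]
contact_force: [0.4, -0.7, -2.7]
gripper_width: 0.0472
t: 12.78
position: [0.53, 0.0826, 0.1958]
eef_rot: [[-0.999, -0.054, -0.002], [-0.054, 0.999, -0.0], [0.002, -0.0, -1.0]]
contact_force: [0.8, -0.3, -3.3]
gripper_width: 0.0474
```

Still carrying the weight (about 3 N), so I'll lower in small steps until the branch takes it.

```bash
python3 -m creep '[[0,0,0.1,0],[0,0,0.1,0],[0,0,0,0],[0,0,0,0],[0,0,0,0]]'; python3 -m creep '[[0,0,0.1,0],[0,0,0.1,0],[0,0,0,0],[0,0,0,0],[0,0,0,0]]'
```

```text
t: 13.2
position: [0.5313, 0.0828, 0.1955]
eef_rot: [[-0.999, -0.054, 0.0], [-0.054, 0.999, 0.0], [-0.0, 0.0, -1.0]]
contact_force: [-0.3, 0.2, -2.8]
gripper_width: 0.0474
t: 13.62
position: [0.5311, 0.0828, 0.1933]
eef_rot: [[-0.999, -0.054, -0.0], [-0.054, 0.999, 0.0], [0.0, 0.0, -1.0]]
contact_force: [-0.5, 0.2, -2.5]
gripper_width: 0.0473
```

```bash
python3 -m creep '[[0,0,0.1,0],[0,0,0,0],[0,0,0,0],[0,0,0,0],[0,0,0,0]]'; python3 -m creep '[[0,0,0.1,0],[0,0,0,0],[0,0,0,0],[0,0,0,0],[0,0,0,0]]';python3 -c "
from h import *;snap(7)
for n in ('side','top'):
  i=cv2.imread(f'pics/{n}7.png'); i=i[70:230,190:350] if n=='side' else i[110:260,80:230]
  cv2.imwrite(f'pics/c7{n}.png',cv2.resize(i,(600,600)))"
```

```text
t: 14.03
position: [0.5311, 0.0828, 0.1923]
eef_rot: [[-0.999, -0.054, 0.0], [-0.054, 0.999, 0.0], [-0.0, 0.0, -1.0]]
contact_force: [-0.3, -0.0, -2.3]
gripper_width: 0.0471
t: 14.45
position: [0.5313, 0.0828, 0.1917]
eef_rot: [[-0.999, -0.054, 0.001], [-0.054, 0.999, 0.0], [-0.001, 0.0, -1.0]]
contact_force: [-2.0, -0.0, 3.5]
gripper_width: 0.0476
```

View pics/c7side.png

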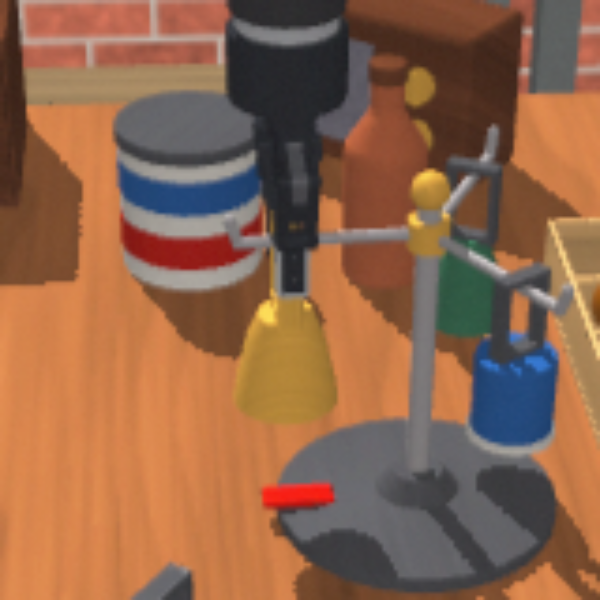

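The wrist force went from −2.3 to +3.5 N as the top strap seated on the branch. Opening the gripper.

```bash
python3 -m creep '[[0,0,0,0],[0,0,0,0],[0,0,0,0],[0,0,0,0],[0,0,0,0]]' 0.85; python3 -m creep '[[0,0,0,0],[0,0,-0.5,0],[0,0,-1,0],[0,0,-1,0],[0,0,-1,0]]'; python3 -m creep '[[0,0,-1.5,0],[0,0,-2,0],[0,0,-2,0],[0,0,-2,0],[0,0,-2,0]]'; python3 -m creep '[[2,0,-1,0],[3,0,0,0],[3,0,0,0],[3,0,0,0],[0,0,0,0]]'; python3 -c "
from h import *;snap(8)
for n in ('side','top'):
  i=cv2.imread(f'pics/{n}8.png'); i=i[70:230,190:350] if n=='side' else i[110:260,80:230]
  cv2.imwrite(f'pics/c8{n}.png',cv2.resize(i,(600,600)))"
```

```text
t: 14.97
position: [0.5311, 0.0828, 0.1911]
eef_rot: [[-0.999, -0.054, -0.0], [-0.054, 0.999, -0.0], [0.0, -0.0, -1.0]]
contact_force: [-0.4, 0.5, -0.4]
gripper_width: 0.0793
t: 15.38
position: [0.5314, 0.0828, 0.2278]
eef_rot: [[-0.999, -0.054, 0.001], [-0.054, 0.999, 0.0], [-0.001, 0.0, -1.0]]
contact_force: [-0.0, 0.3, 0.2]
gripper_width: 0.0792
t: 15.8
position: [0.5312, 0.0828, 0.3237]
eef_rot: [[-0.999, -0.054, 0.001], [-0.054, 0.999, 0.0], [-0.001, 0.0, -1.0]]
contact_force: [0.6, -1.1, 0.3]
gripper_width: 0.0786
t: 16.22
position: [0.417, 0.0765, 0.3331]
eef_rot: [[-0.999, -0.054, -0.0], [-0.054, 0.999, 0.0], [0.0, 0.0, -1.0]]
contact_force: [-0.0, -0.3, -0.1]
gripper_width: 0.0792
```

View pics/c8side.png

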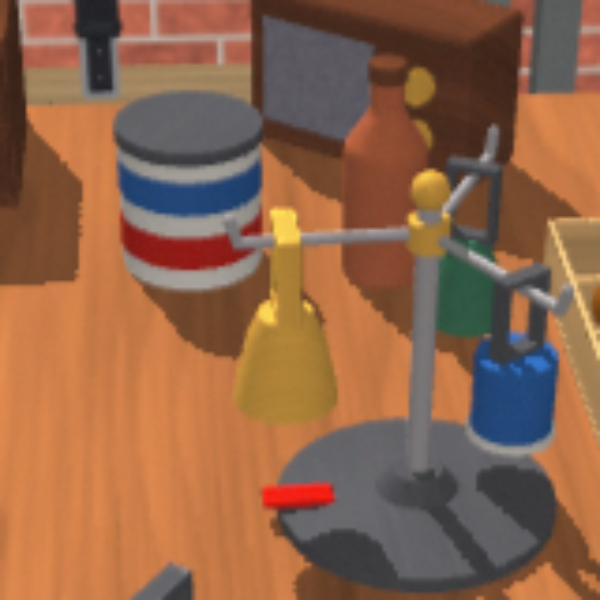

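View pics/top8.png

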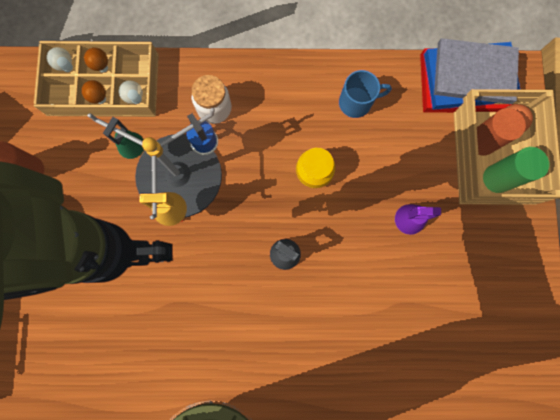

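```bash
python3 -m creep '[[0,0,0,0],[0,0,0,0],[0,0,0,0],[0,0,0,0],[0,0,0,0]]'
python3 - <<'E'
from h import *
np.set_printoptions(precision=4,suppress=True)
snap(9)
d=[float(np.abs(cv2.imread(f"pics/{n}9.png")[y0:y1,x0:x1].astype(int)-cv2.imread(f"pics/{n}8.png")[y0:y1,x0:x1]).max()) for n,(y0,y1,x0,x1) in {"side":(95,230,245,350),"top":(110,225,140,230)}.items()];print("change",d)
t=cv2.imread("pics/top9.png");h=cv2.cvtColor(t,cv2.COLOR_BGR2HSV)
m=((h[...,0]>18)&(h[...,0]<32)&(h[...,1]>120)&(h[...,2]>215)).astype(np.uint8);m[:185]=0;m[225:]=0;m[:,:135]=0;m[:,190:]=0
c=max(cv2.findContours(m,0,1)[0],key=cv2.contourArea);r=cv2.minAreaRect(c);print(r)
print("strap via top",plane("top",*r[0],.231),"tri",tri((190+285*160/600,70+212*160/600),r[0]))
a=np.array([.623,.0878]);print("branch at strap, angle",np.degrees(np.arctan2(*(plane("top",*r[0],.231)[:2]-a)[::-1]))%360)
i0=cv2.imread("pics/top0.png")[240:270,270:302].astype(int);print("iron diff",np.abs(i0-t[240:270,270:302]).mean())
print(proj("side",[.533,.083,.231]))
E
```

```text
t: 16.73
position: [0.4217, 0.0768, 0.331]
eef_rot: [[-0.999, -0.054, -0.001], [-0.054, 0.999, -0.0], [0.001, -0.0, -1.0]]
contact_force: [-0.3, -0.0, -0.3]
gripper_width: 0.0793
change [10.0, 6.0]
((156.35462951660156, 201.36695861816406), (32.790618896484375, 24.043840408325195), 48.179832458496094)
strap via top [0.5224 0.0754 0.231 ] tri (array([0.5256, 0.0727, 0.2427]), np.float64(0.010209642608023869))
branch at strap, angle 187.00298174967983
iron diff 8.813541666666667
(np.float64(266.70780423412185), np.float64(129.26495052679672))
```

Run:
```python
import cv2
t=cv2.imread("pics/top9.png")
cv2.imwrite("pics/c9.png",cv2.resize(t[135:235,130:210],None,fx=6,fy=6,interpolation=cv2.INTER_CUBIC))
```

```text
(no output)
```

View pics/c9.png

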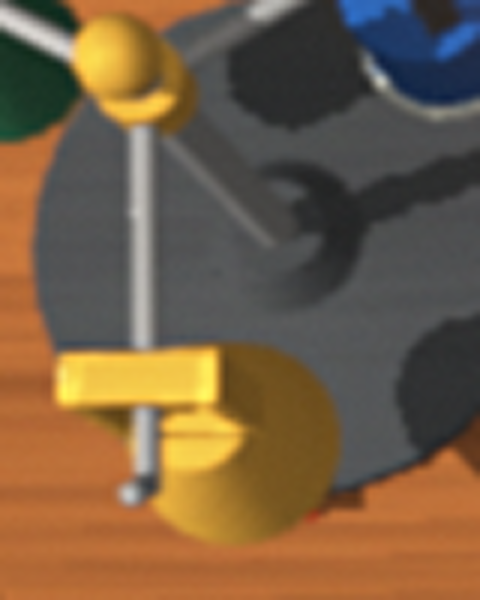

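The crop shows the strap at (55–220, 350–405) seated across the bar (column 144), about 1 px off centre, with the upturned tip at (138,490) outside it. Both pictures are steady and the robot is clear, so I'm handing in.

Run:
```python
from h import *
print(plane("top",130+138/6,135+377/6,.231))
print(manip.sign_off())
```

```text
[0.52886394 0.08175791 0.231     ]
the job is handed in; nothing more can be done
None
```

I turned the tree to the mark, hung the brass bell by its loop on the empty branch, let go, backed the arm off and handed the job in at about 17 s. No verdict is reported, so these are my own last checks.

- **Tree:** the shut fingers pushed the empty branch to about 183°, with the mark at about 181.5°, so it is roughly 2° off. The tree stood still in the last two pictures.
- **Brass bell:** it hangs upright with the top strap across the bar. It sits about 4 mm outward of the seat and about 2 mm off the bar sideways. The wrist force changed from −2.3 N to +3.5 N when the strap seated, and read about 0 after release.
- **Iron bell:** it shows at the same pixels (285,254) as at the start, and I saw no contact with it. An automatic before/after comparison of that patch differed by 8.8 grey levels. I took that to be moving arm shadows and did not check further.
- **Failed check:** one automatic colour measurement of the hung strap merged it with the bell body and gave a wrong position and angle (187°). I discarded it and measured from the enlarged crop instead.

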